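# Find the steel bars in the tins and register them on the measuring board

## Robot

A 7-joint arm with a two-finger parallel gripper is mounted at the origin on the work surface. World frame = base frame: x ahead of the robot, y to its left, z up, the work surface at z = 0. Lengths are in m, angles in rad, forces in N, time in s.
With the tool pointing down it reaches from about 0.4 to 0.875 m from the base axis. Payload 6.5 kg.
Tool frame: the origin (TCP) lies midway between the tips of the shut fingers; the grasp point (between the pads) lies 19 mm behind it; x points along the fingers, y is the direction in which the jaws open and shut, and the axes are right-handed (so a half turn about x gives the same grasp; the last joint's range is limited). The gripper opens to 88 mm and grips with 3 to 60 N. Pads are 18 mm wide; open, the fingers measure 123 mm over their backs; the gripper's body (75 mm by 187 mm) begins 45 mm behind the grasp point.
Start: joints at [1.118, 0.536, -0.004, 1.538, 0.003, 1.067, -0.071], TCP at [0.245, -0.602, 0.239] pointing down, gripper open.
Joint ranges: [-2.7, 2.7], [-0.37, 2.16], [-1.27, 1.26], [0.24, 2.4], [-1.31, 4.45], [0.19, 1.91], [-2.76, 2.76]. Speed limits (rad/s): [2.39, 2.39, 3.14, 3.14, 3.14, 3.14, 3.14].

## Interface

Orientations are given as a rotation vector (axis times angle).
In Python, from workcell import ctrl gives the robot as it stands. Calls block until the motion is done:
- ctrl.move_to(position, orientation): joint-space move of the TCP to a pose.
- ctrl.movel(position, speed=0.15, orientation=None, f_stop=None): straight line of the TCP; orientation=None keeps the orientation; speed is the mean speed in m/s. With f_stop (N) it stops when the force on the tool has changed by that much, and returns True; else False.
- ctrl.goto_joints(angles): joint-space move.
- ctrl.release() and ctrl.gripper_close(f_grip=None): open the fingers fully, or close them until they stop; f_grip is the grip in N (None keeps the last).
- ctrl.dwell(seconds).
- ctrl.solve_ik(position, orientation): joint angles nearest the present ones, or None.
- ctrl.state(): the state.
- ctrl.grab_frame(name): name is "scene" or "top" or "wrist"; returns (picture, depth): 384x512x3 uint8, red, green, blue; 384x512 float32, m along the optical axis (not along the pixel's ray), 0 where there is no reading.
- ctrl.get_calibration(name): a dict with "camera_matrix" (3x3 intrinsics, pixels), "k1" (the pictures are not rectified: a ray, as slopes to the right and down, at radius r is drawn at 1 + k1 r^2 times it, then the intrinsics apply), "rvec" (rotation vector, rad) and "tvec" (3), from world to camera coordinates, as OpenCV has them; the wrist camera has in their place "T_tool_cam" (4x4, takes a point from camera to tool coordinates, whose origin is the TCP and whose axes are the tool frame's). Camera axes: x right, y down, z forward; pixel columns grow to the right and rows downward; lengths in m; the calibration is good to about 2 mm. A picture is of the moment at which its call begins: read the wrist's pose just before it. get_calibration takes no time and is no camera call.
A pose or a line that the arm cannot do raises ctrl.PlanningError and nothing moves.
- ctrl.close_job(): hands the job in, once; it reports no verdict.
The state is a dict: "clock": time; "q": joint angles; "joint_velocities": joint speeds; "effort": joint torques, N m; "ee_pos": TCP position; "tool_rot": TCP orientation; "ft_force": force on the tool from outside, world axes, zero at the start; "ft_torque": the same for the moment, N m; "width": finger opening in m.
Only numpy, scipy, OpenCV 4.12 (cv2) and the standard library are available. Lean on these libraries where they do the work, as an engineer would, in place of code of your own. Each camera call takes 0.05 s, during which the arm holds its last target.

## Task

Two or three of the four closed tins hold a square steel bar for the measuring practical: lift the lids off one by one to find them and lay each bar in a bay of its own on the measuring board, pushed snug and square against both the end stop and the side stop of that bay. Leave all four tins open, upright and where they stand, every lid lying flat on the bench itself with its knob up, and whatever else is in the tins inside; do not disturb the glassware or the spatula.

Things in the scene. Friction and masses are not known exactly. Their poses are not given: they have to be found in the camera images.
- tub1_mid (a point): centre, half-way up, of round steel tin 1 of four identical, loose on the bench: outside diameter 100 mm, height 40 mm, wall 3 mm, floor 3 mm (inner floor 17 mm below this point, rim 20 mm above); 0.35 kg; z up. Closed by a lid at the start; it may hold a steel bar, something else or nothing.
- tub2_mid (a point): centre, half-way up, of round steel tin 2 of four identical, loose on the bench: outside diameter 100 mm, height 40 mm, wall 3 mm, floor 3 mm (inner floor 17 mm below this point, rim 20 mm above); 0.35 kg; z up. Closed by a lid at the start; it may hold a steel bar, something else or nothing.
- tub3_mid (a point): centre, half-way up, of round steel tin 3 of four identical, loose on the bench: outside diameter 100 mm, height 40 mm, wall 3 mm, floor 3 mm (inner floor 17 mm below this point, rim 20 mm above); 0.35 kg; z up. Closed by a lid at the start; it may hold a steel bar, something else or nothing.
- tub4_mid (a point): centre, half-way up, of round steel tin 4 of four identical, loose on the bench: outside diameter 100 mm, height 40 mm, wall 3 mm, floor 3 mm (inner floor 17 mm below this point, rim 20 mm above); 0.35 kg; z up. Closed by a lid at the start; it may hold a steel bar, something else or nothing.
- lid1_knob (a point): centre of the black knob (upright cylinder 20 mm across, 22 mm tall) of lid 1 of four identical, 90 g, resting loosely on a tin. The plate's upper face is 11 mm below this point; plate 104 mm across, 4 mm thick; under it a disc 86 mm across, 6 mm deep sits inside the rim. Lying knob-up on the bench, this point is 21 mm above it; z up through the knob.
- lid2_knob (a point): centre of the black knob (upright cylinder 20 mm across, 22 mm tall) of lid 2 of four identical, 90 g, resting loosely on a tin. The plate's upper face is 11 mm below this point; plate 104 mm across, 4 mm thick; under it a disc 86 mm across, 6 mm deep sits inside the rim. Lying knob-up on the bench, this point is 21 mm above it; z up through the knob.
- lid3_knob (a point): centre of the black knob (upright cylinder 20 mm across, 22 mm tall) of lid 3 of four identical, 90 g, resting loosely on a tin. The plate's upper face is 11 mm below this point; plate 104 mm across, 4 mm thick; under it a disc 86 mm across, 6 mm deep sits inside the rim. Lying knob-up on the bench, this point is 21 mm above it; z up through the knob.
- lid4_knob (a point): centre of the black knob (upright cylinder 20 mm across, 22 mm tall) of lid 4 of four identical, 90 g, resting loosely on a tin. The plate's upper face is 11 mm below this point; plate 104 mm across, 4 mm thick; under it a disc 86 mm across, 6 mm deep sits inside the rim. Lying knob-up on the bench, this point is 21 mm above it; z up through the knob.
- bar1_mid (a point): centre of square steel bar 1 of up to three identical, 84 x 22 x 22 mm, x along its length, 0.25 to 0.37 kg; flat on the floor of a tin at the start, if present (two or three are present, never two in one tin).
- bar2_mid (a point): centre of square steel bar 2 of up to three identical, 84 x 22 x 22 mm, x along its length, 0.25 to 0.37 kg; flat on the floor of a tin at the start, if present (two or three are present, never two in one tin).
- bar3_mid (a point): centre of square steel bar 3 of up to three identical, 84 x 22 x 22 mm, x along its length, 0.25 to 0.37 kg; flat on the floor of a tin at the start, if present (two or three are present, never two in one tin).
- stopper_mid (a point): centre of a black rubber stopper, a cone 28 to 36 mm across and 26 mm tall, lying loose in one of the tins; it belongs there.
- board: fixed plywood measuring board, 120 mm (x) by 260 mm (y) by 10 mm thick, origin at the centre of its underside, z up. Aluminium stops 8 mm thick rise 10 mm above its upper face: an end stop along the whole far (+x) edge, bearing face at x = +52 mm, facing -x, and three side stops running along x from the near edge to it. Side stop and end stop make the corner of a bay.
- bay1 (a point): where the centre of a bar registered in bay 1 lies: x = +10 mm, y = +111 mm, 21 mm above the board's underside; axes as the board's, the bar lies along x. Its side stop's bearing face is at y = +122 mm, facing -y (11 mm to the +y side of this point); the bay on the -y side of that face is 76 mm wide, up to the next side stop.
- bay2 (a point): where the centre of a bar registered in bay 2 lies: x = +10 mm, y = +27 mm, 21 mm above the board's underside; axes as the board's, the bar lies along x. Its side stop's bearing face is at y = +38 mm, facing -y (11 mm to the +y side of this point); the bay on the -y side of that face is 76 mm wide, up to the next side stop.
- bay3 (a point): where the centre of a bar registered in bay 3 lies: x = +10 mm, y = -57 mm, 21 mm above the board's underside; axes as the board's, the bar lies along x. Its side stop's bearing face is at y = -46 mm, facing -y (11 mm to the +y side of this point); the bay on the -y side of that face is open to the board's edge, 84 mm away.
- dish_mid (a point): centre, half-way up, of an open glass dish 64 mm across, 14 mm tall: a bystander.
- beaker_mid (a point): centre, half-way up, of a glass beaker 72 mm across, 65 mm tall: a bystander.
- spoon: spatula 160 mm long lying flat along its x, on the far side of the bench: a bystander.
Things that resemble listed ones, but are neither listed nor needed, are in the scene too. Leave any turquoise look-alike of the part that bears lid4_knob alone.

How it is judged:
By the outcome, as a careful person would: the job done as asked, in the order asked, and still so for the second after the job is handed in, with the robot touching nothing.
Of bar1, bar2, bar3 only 2 to 3 are there at a start; the rules pass over those that are not, and their reading is None.
At some moment in a run one of bar1, bar2, bar3 may be knocked a few centimetres aside while the robot is not near it.
Once in a run the grip may slacken for a moment while it holds something.
It also fails if it takes over 210 s, if anything falls off the work surface, if the arm or the gripper's body presses on something with over 40 N, if the wrist force passes 120 N, or if a joint passes its speed limit or range.

## Working session

There is one attempt and no reset: what is moved stays moved. The work goes in short steps, each a Python script; the robot and the scene stay as the last script left them, time stands still between calls to the robot, and variables do not carry over. Pictures are saved under pics/ and viewed, and the job is handed in when it is done.

```bash
ls -la; mkdir -p pics
cat > h.py <<'E'
import numpy as np, cv2
from scipy.spatial.transform import Rotation as R
from workcell import ctrl
def grab(n, save=None):
    st=ctrl.state(); im,d=ctrl.grab_frame(n)
    if save: cv2.imwrite('pics/'+save,im[:,:,::-1])
    return im,d,st
def cam_pose(n,st=None):
    c=ctrl.get_calibration(n); K=np.array(c['camera_matrix'],float)
    if n=='wrist':
        T=np.array(c['T_tool_cam']); W=np.eye(4)
        W[:3,:3]=R.from_rotvec(st['tool_rot']).as_matrix(); W[:3,3]=st['ee_pos']
        T=W@T
    else:
        M=np.eye(4); M[:3,:3]=R.from_rotvec(np.ravel(c['rvec'])).as_matrix(); M[:3,3]=np.ravel(c['tvec']); T=np.linalg.inv(M)
    return K,float(c['k1']),T
def rays(n,uv,st=None):
    K,k1,T=cam_pose(n,st); uv=np.atleast_2d(np.array(uv,float))
    # k1 r^2 only
    p=cv2.undistortPoints(uv[:,None,:],K,np.array([k1,0,0,0,0.]),None)[:,0]
    return np.c_[p,np.ones(len(p))],T
def pix2plane(n,uv,z,st=None):
    r,T=rays(n,uv,st); d=r@T[:3,:3].T; o=T[:3,3]
    return o+d*((z-o[2])/d[:,2])[:,None]
def cloud(n,d,st=None):
    h,w=d.shape; v,u=np.mgrid[:h,:w]; r,T=rays(n,np.c_[u.ravel(),v.ravel()],st)
    P=(r*d.ravel()[:,None])@T[:3,:3].T+T[:3,3]
    P[d.ravel()<=0]=np.nan
    return P.reshape(h,w,3)
E
python3 - <<'E'
from h import *
for n in('scene','top','wrist'):
    im,d,st=grab(n,n+'0.png'); print(n,ctrl.get_calibration(n)); 
    np.savez('pics/'+n+'0.npz',im=im,d=d)
    P=cloud(n,d,st); print(np.nanpercentile(P[...,2],[1,10,50,90,99]))
print(ctrl.state())
E
```

```text
total 12
drwxr-xr-x  3 agent agent 4096 Dec  7 03:18 .
drwxr-xr-x 23 root  root  4096 Dec  7 03:18 ..
drwxr-xr-x  2 agent agent 4096 Dec  7 03:18 pics
scene {'camera_matrix': array([[418.4628612 ,   0.        , 254.56743653],
       [  0.        , 418.4628612 , 182.27333889],
       [  0.        ,   0.        ,   1.        ]]), 'k1': -0.007455614192130283, 'rvec': array([ 2.02983097,  1.14071993, -0.51275427]), 'tvec': array([-0.34225476, -0.27213803,  1.54837958])}
[-0.75563209 -0.74657325 -0.00141224  0.03396522  0.29569817]
top {'camera_matrix': array([[488.04302849,   0.        , 251.16026141],
       [  0.        , 488.04302849, 186.54440366],
       [  0.        ,   0.        ,   1.        ]]), 'k1': -0.0415218900084306, 'rvec': array([ 2.17574397, -2.16387881,  0.12372357]), 'tvec': array([0.04633914, 0.58576276, 1.44892662])}
[-7.61388616e-01 -7.49883073e-01 -6.52442469e-04  9.40085635e-03
  2.09247213e-01]
wrist {'camera_matrix': array([[288.04448358,   0.        , 259.03999663],
       [  0.        , 288.04448358, 191.62366015],
       [  0.        ,   0.        ,   1.     
[... 422 characters left out ...]
045119  0.33622468  0.34404793]
{'clock': 0.15, 'q': array([ 1.1178024 ,  0.53698883, -0.00444861,  1.53859549,  0.00262713,
        1.06731685, -0.07120409]), 'joint_velocities': array([-0.00162422, -0.00155361,  0.00072854, -0.00248358, -0.00088919,
       -0.00093209,  0.0005518 ]), 'effort': array([ 1.03357161e-03, -5.71329725e+01,  9.91671570e-01, -2.51826739e+01,
       -5.61486161e-02,  1.52933970e-02,  1.07942651e-04]), 'ee_pos': array([ 0.24501445, -0.6015612 ,  0.23806217]), 'tool_rot': array([ 2.00955147,  0.39500711, -2.0102964 ]), 'ft_force': array([-0.0267427 , -0.68537929, -0.09262448]), 'ft_torque': array([-0.00065128, -0.00663033, -0.00622558]), 'width': 0.08790482510103508}
```

View pics/scene0.png

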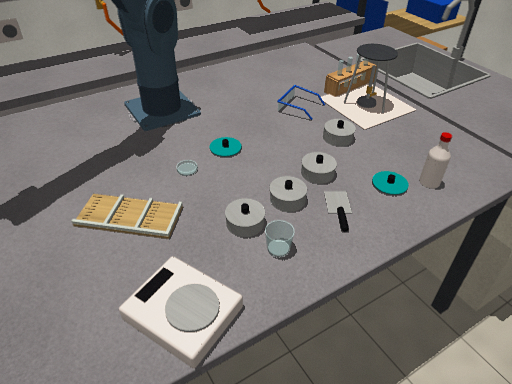

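View pics/top0.png

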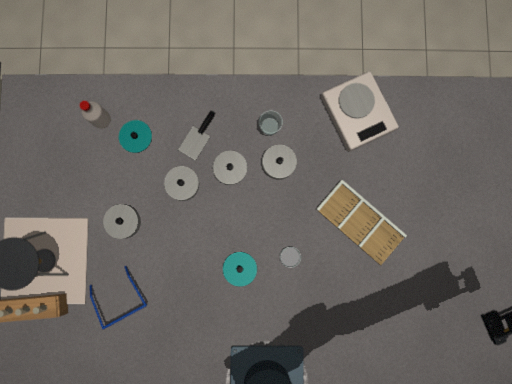

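View pics/wrist0.png

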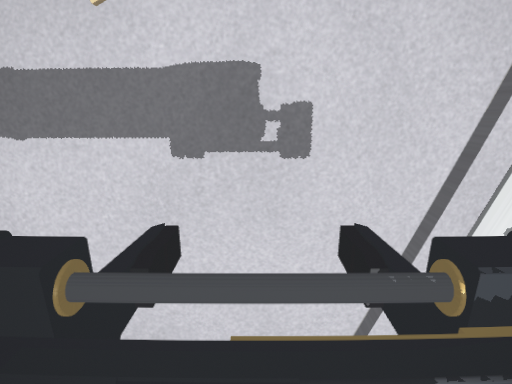

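Run:
```python
from h import *
z=np.load('pics/top0.npz'); im=z['im']; d=z['d']; P=cloud('top',d)
K,k,T=cam_pose('top'); print('cam',T[:3,3])
for n,uv in dict(t1=(280,161),t2=(230,167),t3=(181,183),t4=(121,221),turqA=(135,136),turqB=(240,269),dish=(290,257),beaker=(270,123)).items():
    # knob pixels: black px near
    u,v=uv; s=im[v-10:v+11,u-10:u+11].astype(int).max(2)<45
    vv,uu=np.nonzero(s); c=(uu.mean()+u-10,vv.mean()+v-10) if s.any() else uv
    print(n,c,s.sum(),'plate z',np.nanmedian(P[v-14:v+15,u-14:u+15,2]),'top',np.nanmax(P[v-8:v+9,u-8:u+9,2]),pix2plane('top',[c],0.066)[0].round(4),pix2plane('top',[c],0.03)[0].round(4))
big=cv2.resize(im[170:275,305:420],None,fx=6,fy=6,interpolation=cv2.INTER_CUBIC); cv2.imwrite('pics/board0.png',big[:600,:,::-1])
big=cv2.resize(im[100:240,90:310],None,fx=3.6,fy=3.6,interpolation=cv2.INTER_CUBIC); cv2.imwrite('pics/tins0.png',big[:600,:,::-1])
z=np.load('pics/scene0.npz'); cv2.imwrite('pics/scenec.png',cv2.resize(z['im'][110:260,160:420],None,fx=3,fy=3,interpolation=cv2.INTER_CUBIC)[:,:,::-1])
```

```text
cam [0.42764644 0.05958842 1.50273798]
t1 (np.float64(278.85), np.float64(159.95)) 20 plate z 0.04364974817743428 top 0.07172754508511825 [ 0.662  -0.0323  0.066 ] [ 0.6678 -0.0346  0.03  ]
t2 (np.float64(229.0), np.float64(166.27272727272728)) 22 plate z 0.043547605295223946 top 0.07251705654376361 [0.642 0.116 0.066] [0.6474 0.1174 0.03  ]
t3 (np.float64(180.25925925925927), np.float64(182.25925925925927)) 27 plate z 0.04383732212502267 top 0.07152808946174916 [0.5933 0.2599 0.066 ] [0.5974 0.2649 0.03  ]
t4 (np.float64(119.06060606060606), np.float64(220.66666666666666)) 33 plate z 0.044135468479885365 top 0.06994654044894255 [0.4785 0.438  0.066 ] [0.4798 0.4475 0.03  ]
turqA (np.float64(133.93548387096774), np.float64(135.16129032258064)) 31 plate z 0.009661043957678528 top 0.03859559292215353 [0.7346 0.402  0.066 ] [0.7423 0.4106 0.03  ]
turqB (np.float64(238.33333333333334), np.float64(267.55555555555554)) 9 plate z 0.009689562315246425 top 0.03695515117125825 [0.3443 0.0859 0.066 ] [0.3422 0.0866 0.03  ]
dish (290, 257) 0 plate z 0.0011247527987454653 top 0.019591137101539147 [ 0.3755 -0.0647  0.066 ] [ 0.3742 -0.0678  0.03  ]
beaker (270, 123) 0 plate z 0.0037875934682904955 top 0.06745445699379404 [ 0.7742 -0.0059  0.066 ] [ 0.7829 -0.0075  0.03  ]
```

```bash
ls pics
```

```text
board0.png
scene0.npz
scene0.png
scenec.png
tins0.png
top0.npz
top0.png
wrist0.npz
wrist0.png
```

View pics/board0.png

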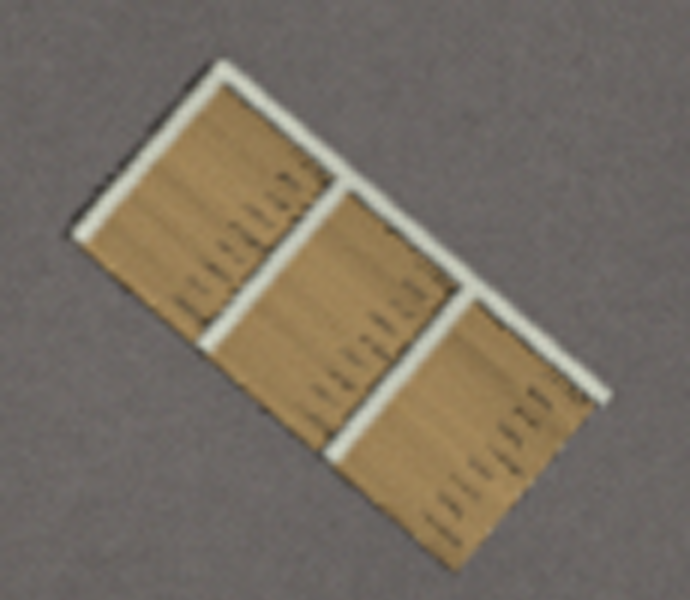

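View pics/tins0.png

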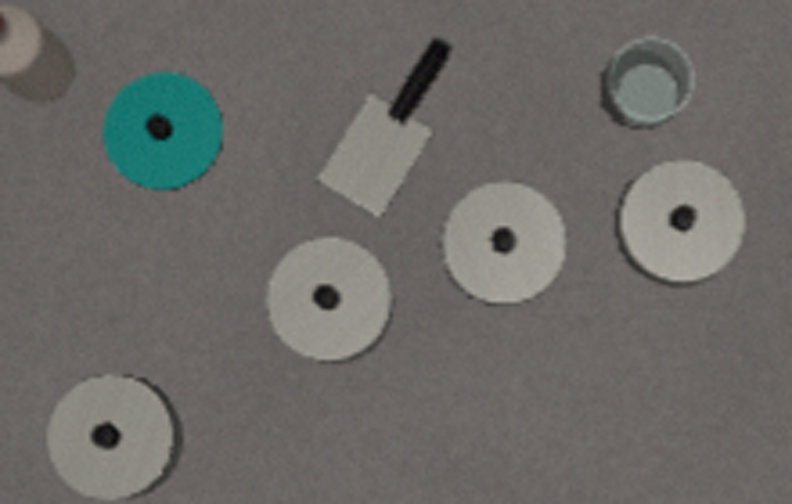

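View pics/scenec.png

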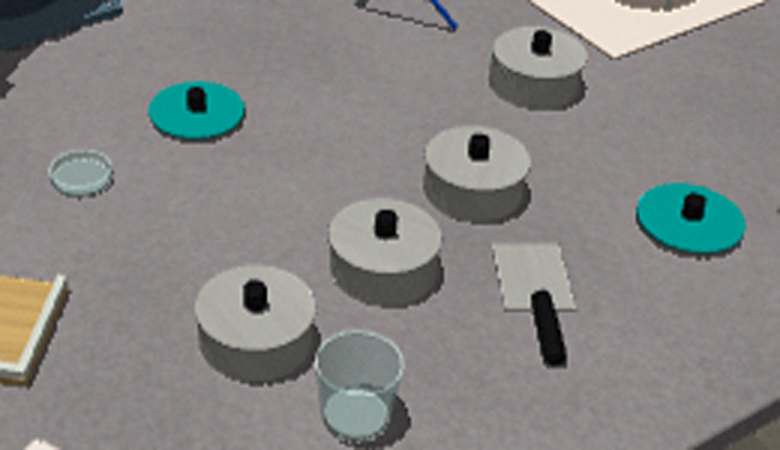

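```bash
cat >> h.py <<'E'
def fit_circle(p):
    A=np.c_[2*p,np.ones(len(p))]; s=np.linalg.lstsq(A,(p**2).sum(1),rcond=None)[0]
    return s[:2],np.sqrt(s[2]+s[0]**2+s[1]**2)
def rot_down(th):
    x=np.array([0,0,-1.]); y=np.array([np.cos(th),np.sin(th),0]); z=np.cross(x,y)
    return R.from_matrix(np.c_[x,y,z]).as_rotvec()
E
python3 - <<'E'
from h import *
for cam in('top','scene'):
    z=np.load(f'pics/{cam}0.npz'); P=cloud(cam,z['d']); im=z['im'].astype(int)
    print(cam)
    for n,c,zz in(('A',(.664,-.033),.044),('B',(.643,.116),.044),('C',(.595,.262),.044),('D',(.479,.442),.044),('tA',(.74,.408),.01),('tB',(.343,.087),.01)):
        q=P.reshape(-1,3); m=(np.hypot(q[:,0]-c[0],q[:,1]-c[1])<.08)&(abs(q[:,2]-zz)<.005)
        g=im.reshape(-1,3)
        if n in 'ABCD': m&=True
        p=q[m]
        if m.sum()<50: print(n,m.sum());continue
        hull=cv2.convexHull(p[:,:2].astype(np.float32))[:,0].astype(float)
        cc,r=fit_circle(hull); print(n,m.sum(),'mean',p.mean(0).round(4),'circ',cc.round(4),r.round(4))
    # board
    q=P.reshape(-1,3); m=(abs(q[:,0]-.5)<.2)&(abs(q[:,1]+.29)<.2)&(q[:,2]>.005)&(q[:,2]<.03)
    p=q[m]; 
    msk=np.zeros(P.shape[:2],np.uint8).reshape(-1); msk[m]=1; nc,lab,stt,cen=cv2.connectedComponentsWithStats(msk.reshape(P.shape[:2])); i=1+np.argmax(stt[1:,4]); p=q[(lab==i).ravel()]
    print('board',stt[i],cv2.minAreaRect((p[:,:2]*1000).astype(np.float32)), p[:,2].mean())
    w=(lab==i).ravel()
    s=p[p[:,2]>.016]; print('stops',len(s),cv2.minAreaRect((s[:,:2]*1000).astype(np.float32)) if len(s) else 0)
E
```

```text
top
A 765 mean [ 0.6625 -0.0353  0.0439] circ [ 0.6629 -0.0357] 0.0511
B 772 mean [0.6435 0.1143 0.0439] circ [0.6436 0.1144] 0.0513
C 808 mean [0.5945 0.2598 0.0439] circ [0.5947 0.2607] 0.0515
D 815 mean [0.478  0.4406 0.0441] circ [0.4783 0.441 ] 0.0518
tA 812 mean [0.7442 0.4124 0.0095] circ [0.7398 0.4074] 0.0771
tB 836 mean [0.3381 0.0833 0.0095] circ [0.3445 0.087 ] 0.0778
board [ 316  180   91   85 3175] ((480.7162780761719, -287.6605224609375), (265.2673645019531, 129.4627227783203), 48.074012756347656) 0.011734688845674301
stops 543 ((479.5013427734375, -286.8675537109375), (260.24420166015625, 121.20775604248047), 49.080116271972656)
scene
A 835 mean [ 0.6661 -0.0396  0.0427] circ [ 0.6631 -0.0378] 0.0514
B 704 mean [0.6469 0.1102 0.0429] circ [0.6433 0.1123] 0.052
C 556 mean [0.5986 0.2558 0.043 ] circ [0.5952 0.2591] 0.0522
D 402 mean [0.4828 0.4346 0.043 ] circ [0.4792 0.4384] 0.053
tA 601 mean [0.7476 0.4072 0.0091] circ [0.7449 0.4101] 0.0525
tB 440 mean [0.3416 0.0792 0.0089] circ [0.3366 0.081 ] 0.0531
board [  71  194  112   44 3228] ((480.65850830078125, -290.4296875), (262.1968078613281, 125.76371002197266), 48.580055236816406) 0.010781631088728136
stops 586 ((481.4105224609375, -291.25030517578125), (262.6935729980469, 122.9756088256836), 49.00230026245117)
```

```bash
cat >> h.py <<'E'
Y=np.deg2rad(49.0)
def best_th(pos,th):
    q0=np.array(ctrl.state()['q']); best=None
    for k in(-1,0,1):
        t=th+k*np.pi
        q=ctrl.solve_ik(np.array(pos,float),rot_down(t))
        if q is None: continue
        c=np.abs(np.array(q)-q0).max()+ (5 if abs(q[6])>2.6 else 0)
        if best is None or c<best[0]: best=(c,t,q)
    return best
def go(pos,th):
    b=best_th(pos,th); ctrl.move_to(np.array(pos,float),rot_down(b[1])); return b[1]
E
python3 - <<'E'
from h import *
st=ctrl.state(); M=R.from_rotvec(st['tool_rot']).as_matrix(); print(M.round(3))
for n,c in dict(A=(.663,-.0367),B=(.6435,.1134),C=(.595,.260),D=(.4788,.4397),L1=(.47,.02),L4=(.61,.4),bd=(.48,-.289)).items():
  for th in(0,Y,np.pi/2):
    b=best_th([*c,.15],th); print(n,round(th,2),None if b is None else (round(b[0],2),round(b[1],2),np.round(b[2],2)))
th=go([.60,-.0367,.25],np.pi/2)
im,d,st=grab('wrist','w1.png'); print(st['ee_pos'],st['clock'],ctrl.state()['q'].round(2)); np.savez('pics/w1.npz',im=im,d=d,ee=st['ee_pos'],rot=st['tool_rot'])
P=cloud('wrist',d,st)
E
```

```text
[[-0.001  0.377 -0.926]
 [ 0.001 -0.926 -0.377]
 [-1.    -0.001  0.   ]]
A 0 (np.float64(0.79), 0.0, array([ 0.33,  0.72, -0.52,  1.54,  0.4 ,  0.99, -0.31]))
A 0.86 (np.float64(0.69), np.float64(0.86), array([ 0.43,  0.76, -0.68,  1.54,  0.53,  1.04,  0.46]))
A 1.57 (np.float64(1.23), 1.57, array([ 0.45,  0.77, -0.72,  1.53,  0.56,  1.05,  1.16]))
B 0 (np.float64(1.0), 0.0, array([ 0.12,  0.71, -0.55,  1.57,  0.42,  0.98, -0.56]))
B 0.86 (np.float64(0.9), np.float64(0.86), array([ 0.22,  0.75, -0.71,  1.56,  0.55,  1.03,  0.21]))
B 1.57 (np.float64(0.94), 1.57, array([ 0.28,  0.79, -0.82,  1.56,  0.64,  1.07,  0.87]))
C 0 (np.float64(1.06), 0.0, array([ 0.06,  0.8 , -0.84,  1.57,  0.65,  1.07, -0.96]))
C 0.86 (np.float64(1.07), np.float64(0.86), array([ 0.05,  0.79, -0.82,  1.57,  0.63,  1.06, -0.09]))
C 1.57 (np.float64(1.05), 1.57, array([ 0.07,  0.8 , -0.86,  1.57,  0.66,  1.08,  0.61]))
D 0 (np.float64(1.43), 0.0, array([-0.32,  0.77, -0.76,  1.57,  0.59,  1.04, -1.24]))
D 0.86 (np.float64(1.33), np.float64(0.86), array([-0.22,  0.85, -0.95,  1.57,  0.74,  1.12, -0.49]))
D 1.57 
[... 311 characters left out ...]
([ 0.52,  0.49, -0.81,  2.04,  0.49,  0.81,  0.99]))
L4 0 (np.float64(1.24), 0.0, array([-0.12,  0.98, -0.97,  1.32,  0.8 ,  1.25, -1.13]))
L4 0.86 (np.float64(1.22), np.float64(0.86), array([-0.11,  1.  , -1.02,  1.32,  0.84,  1.27, -0.29]))
L4 1.57 (np.float64(1.2), 1.57, array([-0.08,  1.03, -1.09,  1.32,  0.9 ,  1.31,  0.4 ]))
bd 0 (np.float64(0.4), 0.0, array([ 0.72,  0.52, -0.34,  1.84,  0.23,  0.82,  0.27]))
bd 0.86 (np.float64(1.1), np.float64(0.86), array([ 0.85,  0.55, -0.51,  1.83,  0.35,  0.85,  1.02]))
bd 1.57 (np.float64(1.05), -1.57, array([ 0.48,  0.5 , -0.02,  1.85,  0.02,  0.79, -1.12]))
[ 0.59997301 -0.03801087  0.24980881] 2.525 [ 0.51  0.55 -0.74  1.63  0.4   1.12  1.24]
```

View pics/w1.png

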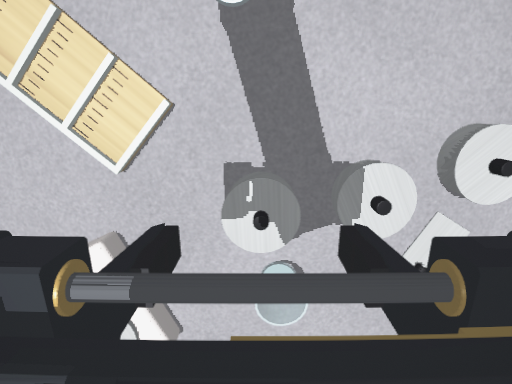

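Run:
```python
from h import *
z=np.load('pics/w1.npz'); st=dict(ee_pos=z['ee'],tool_rot=z['rot']); P=cloud('wrist',z['d'],st); q=P.reshape(-1,3)
for n,c,zz in(('A',(.663,-.036),.044),('B',(.643,.114),.044)):
    m=(np.hypot(q[:,0]-c[0],q[:,1]-c[1])<.07)&(abs(q[:,2]-zz)<.006); p=q[m]
    h=cv2.convexHull(p[:,:2].astype(np.float32))[:,0].astype(float); print(n,m.sum(),p.mean(0).round(4),*fit_circle(h))
    m=(np.hypot(q[:,0]-c[0],q[:,1]-c[1])<.03)&(q[:,2]>.06)&(q[:,2]<.08); p=q[m]; print('knob',m.sum(),p.mean(0).round(4),(p.min(0)+p.max(0))/2)
# fingers: points in tool frame
K,k,T=cam_pose('wrist',st); W=R.from_rotvec(st['tool_rot']).as_matrix(); t=(q-st['ee_pos'])@W
for lo in np.arange(-.06,.005,.006):
    m=(t[:,0]>lo)&(t[:,0]<lo+.006)&(abs(t[:,1])<.09)&(abs(t[:,2])<.04); 
    if m.sum(): a=t[m]; print(lo.round(3),m.sum(),'|y|',abs(a[:,1]).min().round(3),abs(a[:,1]).max().round(3),'z',a[:,2].min().round(3),a[:,2].max().round(3))
```

```text
A 4439 [ 0.6602 -0.0355  0.0441] [ 0.66247268 -0.03546618] 0.051543761193572506
knob 197 [ 0.6612 -0.0353  0.0657] [ 0.66220051 -0.03535414  0.06412566]
B 4252 [0.6379 0.1135 0.0441] [0.64327102 0.11345201] 0.05207372330775461
knob 221 [0.6422 0.1129 0.0655] [0.64262981 0.11337186 0.06422838]
-0.06 479 |y| 0.05 0.053 z -0.004 0.011
-0.054 451 |y| 0.05 0.061 z -0.012 0.011
-0.048 993 |y| 0.043 0.062 z -0.012 0.011
-0.042 610 |y| 0.043 0.061 z -0.012 0.01
-0.036 631 |y| 0.044 0.061 z -0.011 0.001
-0.03 681 |y| 0.044 0.06 z -0.011 0.005
-0.024 754 |y| 0.043 0.059 z -0.011 0.008
-0.018 573 |y| 0.043 0.059 z -0.011 0.009
-0.012 507 |y| 0.043 0.058 z -0.011 0.009
-0.006 388 |y| 0.043 0.058 z -0.011 0.009
-0.0 7 |y| 0.044 0.052 z -0.01 0.003
```

```bash
cat >> h.py <<'E'
def ml(pos,speed=.15,f=None,th=None):
    return ctrl.movel(np.array(pos,float),speed=speed,orientation=None if th is None else rot_down(th),f_stop=f)
def lid(c,dest,th,th2,zt=.12):
    th=go([*c,zt],th)
    s=ml([*c,.0475],.15,8); st=ctrl.state(); print('down',s,st['ee_pos'].round(4),st['width'])
    ctrl.gripper_close(40); print('w',ctrl.state()['width'])
    ml([*c,.13],.15); print('w up',ctrl.state()['width'])
    go([*dest,.13],th2); print('w over',ctrl.state()['width'], ctrl.state()['ee_pos'].round(4))
    ml([*dest,.03],.15); s=ml([*dest,.0115],.04,4); st=ctrl.state(); print('set',s,st['ee_pos'].round(4),st['width'],st['clock'])
    ctrl.release(); ml([*dest,.1],.25); print('clock',ctrl.state()['clock'])
E
python3 - <<'E'
from h import *
lid((.6622,-.0354),(.47,.02),np.pi/2,np.pi/2)
ml([.60,-.0354,.22],.3); im,d,st=grab('wrist','w2.png'); np.savez('pics/w2.npz',im=im,d=d,ee=st['ee_pos'],rot=st['tool_rot'])
E
```

```text
down False [ 0.663  -0.0353  0.0488] 0.08829153831428291
w 0.019099051807228075
w up 0.018596289981028327
w over 0.019342781374647445 [0.4716 0.0197 0.1301]
set True [0.4702 0.0198 0.0128] 0.018874620610583544 7.675
clock 9.275
```

View pics/w2.png

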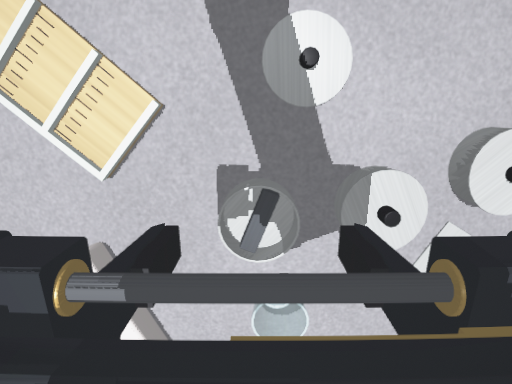

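Run:
```python
from h import *
lid((.643,.1134),(.47,.145),np.pi/2,np.pi/2)
th=go([.545,.260,.22],np.pi/2); im,d,st=grab('wrist','w3.png')
P=cloud('wrist',d,st); q=P.reshape(-1,3)
c=(.595,.260)
m=(np.hypot(q[:,0]-c[0],q[:,1]-c[1])<.03)&(q[:,2]>.06)&(q[:,2]<.08); p=q[m]; kn=(p.min(0)+p.max(0))/2; print('knob',m.sum(),kn)
m=(np.hypot(q[:,0]-c[0],q[:,1]-c[1])<.07)&(abs(q[:,2]-.044)<.006); p=q[m]
h=cv2.convexHull(p[:,:2].astype(np.float32))[:,0].astype(float); print(*fit_circle(h))
```

```text
down True [0.6419 0.1109 0.0446] 0.08818339269726129
w 0.019227277693956168
w up 0.018836165699597143
w over 0.019197357102366558 [0.4707 0.1448 0.1298]
set False [0.4699 0.145  0.0114] 0.01905581636095072 15.3667
clock 16.9667
knob 248 [0.59428308 0.26111996 0.06404756]
[0.59471782 0.26054997] 0.05149782885925921
```

View pics/w3.png

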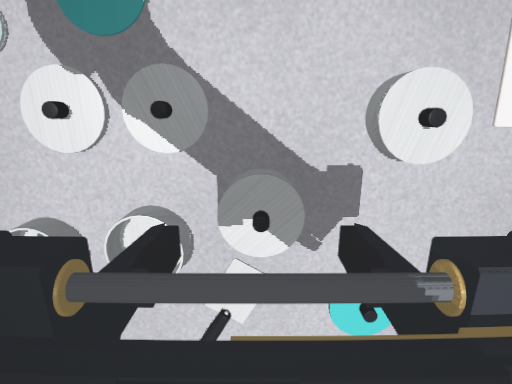

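```bash
python3 - <<'E'
s=open('h.py').read()
s=s.replace("s=ml([*c,.0475],.15,8)","ml([*c,.075],.15); s=ml([*c,.050],.05,8)").replace("[*dest,.0115],.04,4","[*dest,.0135],.04,4")
open('h.py','w').write(s)
E
python3 - <<'E'
from h import *
lid((.5944,.2608),(.45,.275),np.pi/2,np.pi/2)
th=go([.43,.44,.22],np.pi/2); im,d,st=grab('wrist','w4.png')
P=cloud('wrist',d,st); q=P.reshape(-1,3)
c=(.479,.440)
m=(np.hypot(q[:,0]-c[0],q[:,1]-c[1])<.03)&(q[:,2]>.06)&(q[:,2]<.08); p=q[m]; kn=(p.min(0)+p.max(0))/2; print('knob',m.sum(),kn)
m=(np.hypot(q[:,0]-c[0],q[:,1]-c[1])<.07)&(abs(q[:,2]-.044)<.006); p=q[m]
h=cv2.convexHull(p[:,:2].astype(np.float32))[:,0].astype(float); print(*fit_circle(h))
lid(kn[:2],(.61,.40),np.pi/2,np.pi/2)
go([.60,-.0354,.22],0.3); 
for n in('top','scene'):
    im,d,st=grab(n,n+'1.png'); np.savez('pics/'+n+'1.npz',im=im,d=d)
    cv2.imwrite('pics/'+n+'1c.png',cv2.resize(im[100:260,80:340] if n=='top' else im[100:260,160:420],None,fx=3,fy=3,interpolation=cv2.INTER_CUBIC)[:,:,::-1])
E
```

```text
down False [0.5944 0.2609 0.0499] 0.08797102803508242
w 0.01862616987555223
w up 0.018763425358677654
w over 0.01873863611348877 [0.45   0.2746 0.1295]
set True [0.4502 0.275  0.0152] 0.018630769915361698 22.9917
clock 24.5833
knob 250 [0.47864859 0.44029845 0.0640528 ]
[0.47892541 0.44034942] 0.05165784376861616
down False [0.4785 0.4404 0.0499] 0.08787500337536001
w 0.018868676380037204
w up 0.018494458634339163
w over 0.018746266575406918 [0.6098 0.3992 0.1282]
set True [0.6103 0.4001 0.0151] 0.018995907982585138 30.65
clock 32.2417
```

View pics/top1c.png

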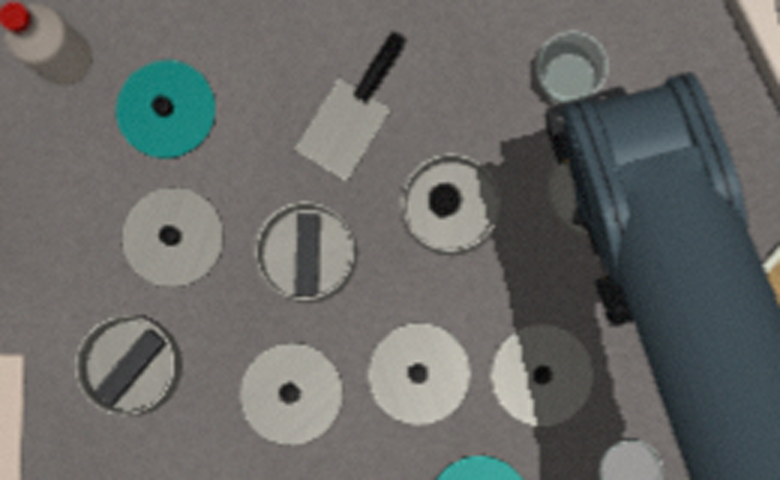

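View pics/scene1c.png

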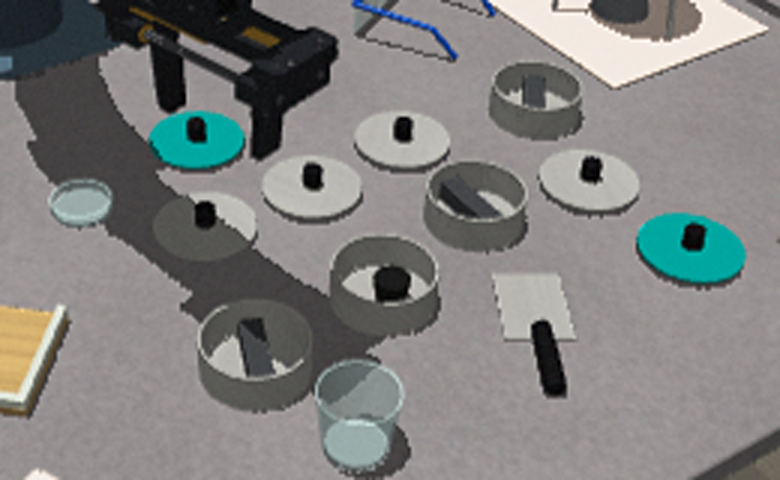

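```bash
cat >> h.py <<'E'
def zt(th): return np.array([-np.sin(th)*-1,-np.cos(th),0]) # x cross y
def look(c,th=np.pi/2,h=.2,off=.06,save=None):
    zz=np.cross([0,0,-1.],[np.cos(th),np.sin(th),0]); p=np.array([*c,h])-off*zz
    b=best_th(p,th)
    zz=np.cross([0,0,-1.],[np.cos(b[1]),np.sin(b[1]),0]); p=np.array([*c,h])-off*zz
    ctrl.move_to(p,rot_down(b[1])); ctrl.dwell(.15)
    im,d,st=grab('wrist',save); return im,d,st,cloud('wrist',d,st)
def tin_bar(c,P,rin=.044,verbose=True):
    q=P.reshape(-1,3); r=np.hypot(q[:,0]-c[0],q[:,1]-c[1])
    m=(r<.06)&(abs(q[:,2]-.04)<.004)&(r>.04); p=q[m]; h=cv2.convexHull(p[:,:2].astype(np.float32))[:,0].astype(float); cc,rr=fit_circle(h)
    r=np.hypot(q[:,0]-cc[0],q[:,1]-cc[1])
    m=(r<rin)&(q[:,2]>.017)&(q[:,2]<.05); p=q[m]
    (bc,sz,a)=cv2.minAreaRect((p[:,:2]*1000).astype(np.float32))
    if sz[0]<sz[1]: a+=90
    # yaw by PCA too
    e=np.linalg.svd(p[:,:2]-p[:,:2].mean(0),full_matrices=False)[2][0]; pa=np.degrees(np.arctan2(e[1],e[0]))%180
    if verbose: print('tin',cc.round(4),rr.round(4),'bar',np.round(bc,1),np.round(sz,1),'ang',round(a%180,1),'pca',pa.round(1),'z',np.percentile(p[:,2],[5,50,95]).round(4),len(p))
    return cc,np.array(bc)/1000,np.radians(a%180),np.radians(pa)
E
python3 - <<'E'
from h import *
im,d,st,P=look((.6625,-.0355),np.pi/2,.2,.06,'w5.png'); print(st['clock'])
tin_bar((.6625,-.0355),P)
np.savez('pics/w5.npz',P=P)
E
```

```text
35.1833
tin [ 0.6607 -0.0348] 0.0495 bar [663. -34.] [22.2 83.9] ang 158.4 pca 158.3 z [0.0233 0.025  0.0263] 1258
```

View pics/w5.png

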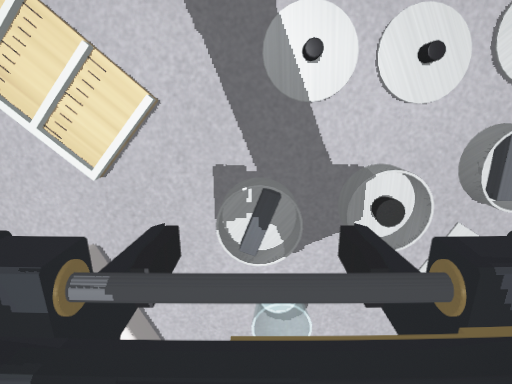

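```bash
cat > pick.py <<'E'
from h import *
def pick(bc,jaw,zg=.0145):
    jaw=go([*bc,.09],jaw); ctrl.gripper_close(20); print('shut',ctrl.state()['width'])
    s=ml([*bc,.031],.1,8); st=ctrl.state(); print('in',s,st['ee_pos'].round(4),st['ft_force'].round(1))
    if s: raise SystemExit('contact')
    ctrl.release(); st=ctrl.state(); print('open',st['width'].round(4),st['ft_force'].round(1),st['clock'])
    s=ml([*bc,zg],.04,30); st=ctrl.state(); print('down',s,st['ee_pos'].round(4),st['ft_force'].round(1),st['width'].round(4))
    ctrl.gripper_close(55); st=ctrl.state(); print('grip',st['width'].round(4),st['ee_pos'].round(4),st['ft_force'].round(1))
    return jaw
E
python3 - <<'E'
from pick import *
pick((.663,-.0343),np.radians(68.4))
im,d,st=grab('scene'); cv2.imwrite('pics/s2.png',cv2.resize(im[130:280,180:400],None,fx=3.5,fy=3.5)[:,:,::-1]); print(st['clock'])
E
```

```text
shut 0.00022233041340030064
in False [ 0.6633 -0.0341  0.0311] [-0.   0.1  0.1]Traceback (most recent call last):
  File "<stdin>", line 2, in <module>
  File "pick.py", line 6, in pick
    ctrl.release(); st=ctrl.state(); print('open',st['width'].round(4),st['ft_force'].round(1),st['clock'])
                                                  ^^^^^^^^^^^^^^^^^
AttributeError: 'float' object has no attribute 'round'
```

```bash
sed -i "s/st\['width'\].round(4)/round(st['width'],4)/g" pick.py
python3 - <<'E'
from h import *
st=ctrl.state(); print('open',round(st['width'],4),st['ee_pos'].round(4),st['ft_force'].round(1),st['clock'])
bc=(.663,-.0343)
s=ml([*bc,.0145],.04,30); st=ctrl.state(); print('down',s,st['ee_pos'].round(4),st['ft_force'].round(1),round(st['width'],4))
ctrl.gripper_close(55); st=ctrl.state(); print('grip',round(st['width'],4),st['ee_pos'].round(4),st['ft_force'].round(1))
im,d,st=grab('scene'); cv2.imwrite('pics/s2.png',cv2.resize(im[130:280,180:400],None,fx=3.5,fy=3.5)[:,:,::-1]); print(st['clock'])
E
```

```text
open 0.0641 [ 0.6627 -0.0351  0.0309] [-1.5 -2.7  1.2] 38.8333
down True [ 0.663  -0.0353  0.0301] [-1.6 -0.9  5.4] 0.0637
grip 0.0652 [ 0.663  -0.0354  0.0301] [-1.7 -1.1  6.1]
39.2833
```

View pics/s2.png

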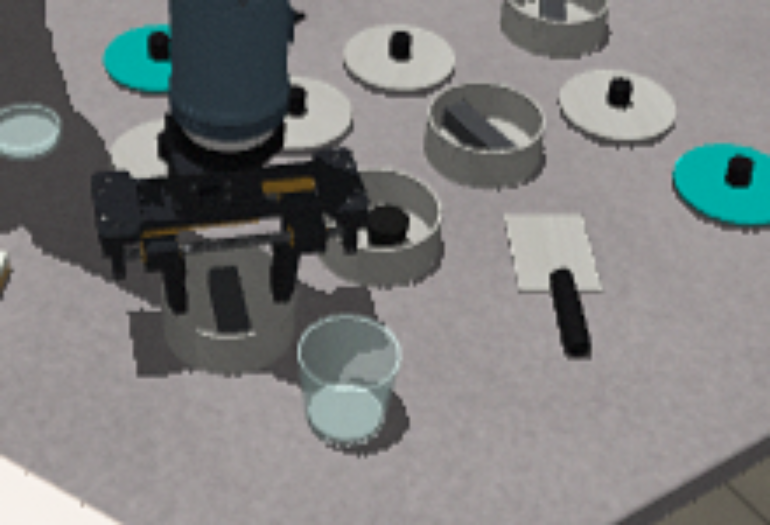

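Run:
```python
from h import *
st=ctrl.state(); print(round(st['width'],4),st['ee_pos'].round(4),st['ft_force'].round(1),st['clock'])
ctrl.dwell(.3)
st=ctrl.state(); print(round(st['width'],4),st['ee_pos'].round(4),st['ft_force'].round(1),st['clock'])
```

```text
0.0655 [ 0.663  -0.0354  0.0301] [-1.  -0.9  5.6] 39.3333
0.045 [ 0.662  -0.0358  0.029 ] [-0.8 -0.4  1.6] 39.6333
```

Run:
```python
from h import *
s=ml([.663,-.0343,.0145],.12,15)
st=ctrl.state(); print(s,round(st['width'],4),st['ee_pos'].round(4),st['ft_force'].round(1),st['clock'])
ctrl.gripper_close(55)
st=ctrl.state(); print(s,round(st['width'],4),st['ee_pos'].round(4),st['ft_force'].round(1),st['clock'])
im,d,st=grab('scene'); cv2.imwrite('pics/s3.png',cv2.resize(im[130:280,180:400],None,fx=3.5,fy=3.5)[:,:,::-1]); print(st['clock'])
```

```text
False 0.0231 [ 0.662  -0.0341  0.0133] [-0.4 -0.2  0.3] 39.9083
False 0.0216 [ 0.6627 -0.0344  0.0143] [-0.7 -0.2 -3.9] 40.125
40.125
```

View pics/s3.png

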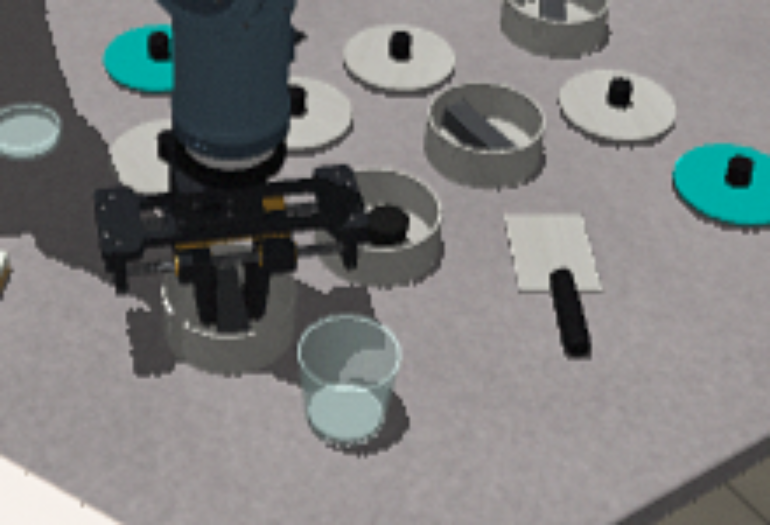

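Run:
```python
from h import *
st=ctrl.state(); ml([*st['ee_pos'][:2],.06],.08); ml([*st['ee_pos'][:2],.14],.15); st=ctrl.state(); print(round(st['width'],4),st['ft_force'].round(1))
im,d,st,P=look((.48,-.289),Y,.22,.09,'w6.png'); np.savez('pics/w6.npz',P=P,im=im,ee=st['ee_pos'],rot=st['tool_rot']); print(st['clock'],round(st['width'],4))
q=P.reshape(-1,3); m=(abs(q[:,0]-.48)<.16)&(abs(q[:,1]+.29)<.16)&(q[:,2]>.005)&(q[:,2]<.03)
msk=m.reshape(P.shape[:2]).astype(np.uint8); nc,lab,stt,cen=cv2.connectedComponentsWithStats(msk); i=1+np.argmax(stt[1:,4]); p=q[(lab==i).ravel()]
print(stt[i],cv2.minAreaRect((p[:,:2]*1000).astype(np.float32)),np.percentile(p[:,2],[5,50,95]))
s=p[p[:,2]>.0155]; print(len(s),cv2.minAreaRect((s[:,:2]*1000).astype(np.float32)))
```

```text
0.0212 [-0.5  0.4 -3.3]
42.9667 0.0216
[ 158  190   80   60 3417] ((413.9624938964844, -334.6670837402344), (102.94061279296875, 82.6468734741211), 48.898841857910156) [0.00875596 0.01016203 0.01946865]
217 ((423.8614807128906, -294.11810302734375), (7.978292465209961, 44.25355529785156), 49.18693923950195)
```

View pics/w6.png

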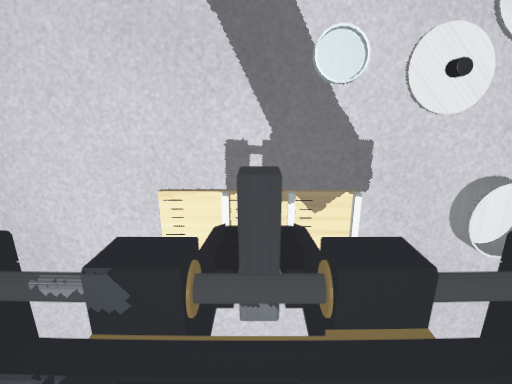

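```bash
cat >> h.py <<'E'
def boardfit(P):
    q=P.reshape(-1,3); c,s=np.cos(np.radians(-41)),np.sin(np.radians(-41))
    b=(q[:,:2]-[.48,-.2895])@np.array([[c,-s],[s,c]]); ok=(abs(b[:,0])<.08)&(abs(b[:,1])<.15)&(q[:,2]>.005)&(q[:,2]<.026)
    from scipy.optimize import least_squares
    p=q[ok]; st=p[(p[:,2]>.0165)]
    print('n',len(p),len(st))
    return q,p,st
E
python3 - <<'E'
from h import *
im,d,st,P=look((.48,-.289),Y,.24,-.03,'w7.png'); np.savez('pics/w7.npz',P=P,im=im,d=d,ee=st['ee_pos'],rot=st['tool_rot']); print(st['clock'],round(st['width'],4))
q,p,s=boardfit(P)
print(cv2.minAreaRect((p[:,:2]*1000).astype(np.float32)),cv2.minAreaRect((s[:,:2]*1000).astype(np.float32)))
E
```

```text
43.725 0.0217
n 18102 2818
((480.21063232421875, -288.10369873046875), (261.236083984375, 120.21114349365234), 49.01539993286133) ((480.5422058105469, -288.4025573730469), (260.9213562011719, 119.63109588623047), 48.85012435913086)
```

View pics/w7.png

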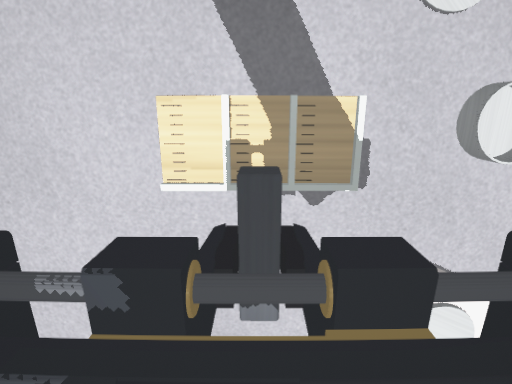

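```bash
cat > place.py <<'E'
from h import *
BC=np.array([.4804,-.2882]); BY=np.radians(-41.0)
def b2w(x,y):
    c,s=np.cos(BY),np.sin(BY); return BC+np.array([c*x-s*y,s*x+c*y])
def w2b(p):
    c,s=np.cos(BY),np.sin(BY); dx,dy=np.array(p)[:2]-BC; return np.array([c*dx+s*dy,-s*dx+c*dy])
BAYY={1:.111,2:.027,3:-.057}
def place(k,zr=.0215,dx=-.006,dy=-.006):
    y=BAYY[k]; t=b2w(.010+dx,y+dy)
    go([*t,.10],Y); st=ctrl.state(); print('over',round(st['width'],4),st['ee_pos'].round(4))
    ml([*t,.040],.15); s=ml([*t,zr],.03,5); st=ctrl.state(); print('set',s,st['ee_pos'].round(4),w2b(st['ee_pos']).round(4),round(st['width'],4),st['ft_force'].round(1))
    ctrl.release(); ml([*t,.09],.2); ctrl.gripper_close(20); print('clk',ctrl.state()['clock'])
def pushx(k,f=10,dx=-.006,dy=-.006,z=.017):
    y=BAYY[k]+dy; a=b2w(.010+dx-.042-.011-.009,y)
    go([*a,.07],Y); ml([*a,z],.12,8)
    s=ml([*b2w(.010-.042-.011+.006,y),z],.03,f); st=ctrl.state(); print('pushx',s,w2b(st['ee_pos']).round(4),'nom',.010-.042-.011,st['ft_force'].round(1))
    ctrl.dwell(.2); ml([*a,z],.1); ml([*a,.07],.2)
def pushy(k,f=10,dx=0,dy=-.006,z=.017):
    y=BAYY[k]; x=.010+dx; a=b2w(x,y+dy-.011-.015-.009)
    go([*a,.07],Y); ml([*a,z],.12,8)
    s=ml([*b2w(x,y-.011-.015+.006),z],.03,f); st=ctrl.state(); print('pushy',s,w2b(st['ee_pos']).round(4),'nom',y-.026,st['ft_force'].round(1))
    ctrl.dwell(.2); ml([*a,z],.1); ml([*a,.07],.2)
E
python3 - <<'E'
from place import *
place(1)
pushx(1); pushy(1); pushx(1,dx=0,dy=0)
im,d,st,P=look(b2w(.01,.111),Y,.2,.03,'w8.png'); np.savez('pics/w8.npz',P=P); print(st['clock'])
E
```

```text
over 0.0214 [ 0.5527 -0.2131  0.101 ]
set False [ 0.5524 -0.2115  0.0215] [0.004  0.1051] 0.0208 [ 0.5 -0.3 -3.6]
clk 48.6917
pushx True [-0.0427  0.1049] nom -0.043 [-1.2  0.5  0.9]
pushy True [0.0102 0.0846] nom 0.085 [-0.3 -0.6  1.3]
pushx True [-0.0426  0.1075] nom -0.043 [-0.5 -0.5  0.6]
56.525
```

View pics/w8.png

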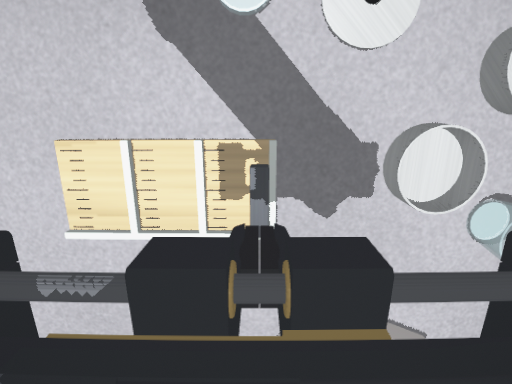

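```bash
sed -i 's/def pushx(k,f=10,dx=-.006,dy=-.006,z=.017)/def pushx(k,f=10,dx=-.006,dy=-.006,z=.023)/' place.py
cat > pick.py <<'E'
from h import *
def pick(bc,jaw,zg=.0145):
    jaw=go([*bc,.09],jaw); ctrl.gripper_close(20)
    ml([*bc,.045],.15); s=ml([*bc,.031],.06,8); st=ctrl.state(); print('in',s,st['ee_pos'].round(4),st['ft_force'].round(1),round(st['width'],4))
    if s: raise SystemExit('contact')
    ctrl.release(); st=ctrl.state(); print('open',round(st['width'],4),st['ft_force'].round(1))
    ctrl.gripper_close(55); st=ctrl.state(); print('closing',round(st['width'],4))
    for i in range(12):
        w=ctrl.state()['width']
        if w<.053: break
        ctrl.dwell(.04)
    print('w',round(w,4))
    if w<.034: raise SystemExit('too narrow')
    s=ml([*bc,zg],.12,15); st=ctrl.state(); print('down',s,st['ee_pos'].round(4),st['ft_force'].round(1),round(st['width'],4))
    ctrl.gripper_close(55); ctrl.dwell(.2); st=ctrl.state(); print('grip',round(st['width'],4),st['ee_pos'].round(4),st['ft_force'].round(1),st['clock'])
    return jaw
E
python3 - <<'E'
from pick import *
im,d,st,P=look((.5945,.2608),np.pi/2,.2,.06,'w9.png')
cc,bc,a,pa=tin_bar((.5945,.2608),P)
pick(bc,a+np.pi/2)
im,d,st=grab('scene'); cv2.imwrite('pics/s4.png',cv2.resize(im[110:260,180:400],None,fx=3.5,fy=3.5)[:,:,::-1]); print(st['clock'])
E
```

```text
tin [0.5926 0.2608] 0.0487 bar [574.4 260.8] [21.6 46.2] ang 179.9 pca 179.8 z [0.024  0.0251 0.0263] 709
in False [0.5742 0.2607 0.0308] [ 0.1 -0.1 -0.9] 0.0003
open 0.0563 [ 3.2 -1.   1.6]
closing 0.0005
w 0.0005too narrow
```

View pics/w9.png

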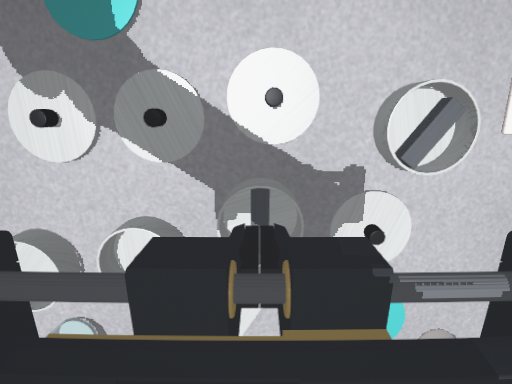

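Run:
```python
from h import *
st=ctrl.state(); ml([*st['ee_pos'][:2],.1],.15)
im,d,st,P=look((.5945,.2608),np.pi/2,.2,.0,'w10.png')
cc,bc,a,pa=tin_bar((.5945,.2608),P); print(st['clock'])
```

```text
tin [0.5884 0.2615] 0.0495 bar [586.6 261.3] [22.  83.6] ang 178.2 pca 178.0 z [0.0237 0.025  0.0262] 1426
63.2833
```

View pics/w10.png

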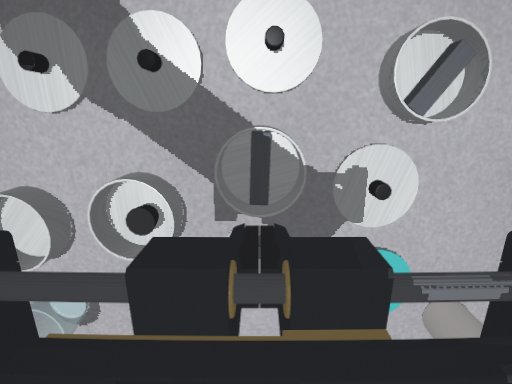

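Run:
```python
from h import *
bc=np.array([.5875,.2613]); 
th=go([*bc,.09],np.radians(88.2)); ctrl.gripper_close(3)
ml([*bc,.045],.15); s=ml([*bc,.031],.06,8); st=ctrl.state(); print('in',s,st['ee_pos'].round(4),st['ft_force'].round(1),round(st['width'],4),st['clock'])
assert not s
ctrl.release(); st=ctrl.state(); print('open',round(st['width'],4),st['ft_force'].round(1),st['clock'])
s=ml([*bc,.0145],.04,30); st=ctrl.state(); print('down',s,st['ee_pos'].round(4),st['ft_force'].round(1),round(st['width'],4),st['clock'])
```

```text
in False [0.5873 0.2612 0.0308] [ 0.7 -0.6 -0.9] 0.0005 64.9
open 0.0622 [-1.3 -1.3  1. ] 65.8583
down False [0.5882 0.261  0.0145] [ 2.6 -1.1 -0.6] 0.0598 66.425
```

Run:
```python
from h import *
ctrl.gripper_close(55); ctrl.dwell(.3); st=ctrl.state(); print('grip',round(st['width'],4),st['ee_pos'].round(4),st['ft_force'].round(1),st['clock'])
im,d,st=grab('scene'); cv2.imwrite('pics/s5.png',cv2.resize(im[110:260,180:400],None,fx=3.5,fy=3.5)[:,:,::-1]); print(st['clock'])
```

```text
grip 0.0491 [0.5865 0.262  0.0144] [-0.9 -0.  -0.6] 66.9417
66.9417
```

View pics/s5.png

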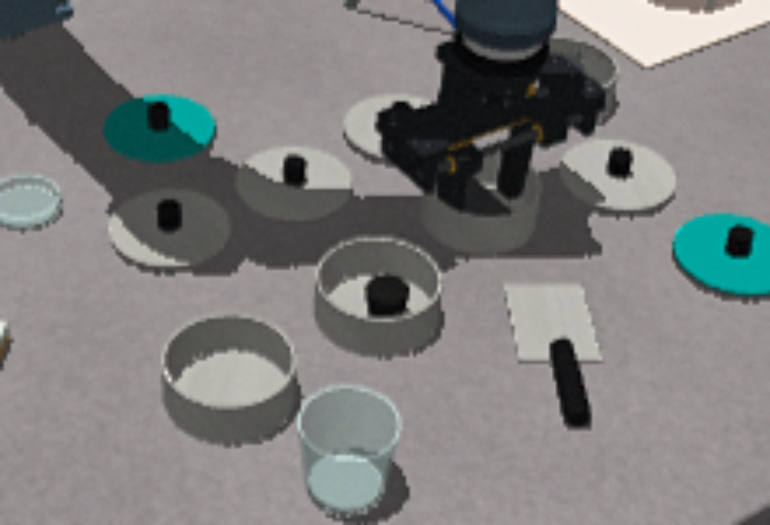

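Closing is still under way (early return); call it again until it stops on the bar.

Run:
```python
from h import *
ctrl.gripper_close(55)
for i in range(5):
    ctrl.dwell(.1); st=ctrl.state(); print('grip',round(st['width'],4),st['ee_pos'].round(4),st['ft_force'].round(1),st['clock'])
e=st['ee_pos']; ml([e[0],e[1],.06],.08); ml([e[0],e[1],.14],.15); st=ctrl.state(); print(round(st['width'],4),st['ft_force'].round(1))
im,d,st=grab('wrist','w11.png')
```

```text
grip 0.0212 [0.5873 0.2613 0.0144] [-0.9 -0.   1.2] 67.5417
grip 0.0213 [0.5873 0.2613 0.0145] [-1.2 -0.4  0.4] 67.6417
grip 0.0214 [0.5873 0.2613 0.0145] [-1.2  0.4 -0.1] 67.7417
grip 0.0213 [0.5873 0.2613 0.0145] [-1.3  0.5  0.5] 67.8417
grip 0.0214 [0.5873 0.2613 0.0145] [-2.5 -0.9  1.2] 67.9417
0.0213 [-0.1  0.3 -3.6]
```

View pics/w11.png

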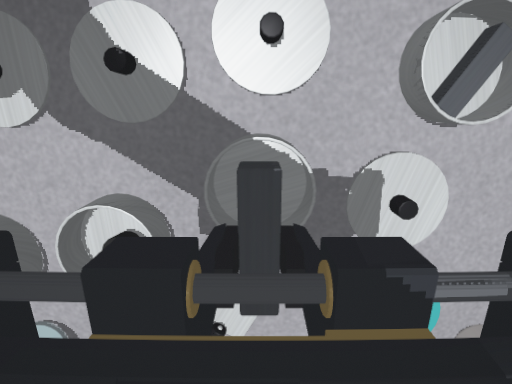

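Run:
```python
from place import *
place(2)
pushx(2); pushy(2); pushx(2,dx=0,dy=0)
ctrl.release()
im,d,st,P=look(b2w(.01,.07),Y,.2,-.02,'w12.png'); np.savez('pics/w12.npz',P=P); print(st['clock'])
```

```text
over 0.0211 [ 0.4982 -0.2735  0.1002]
set True [ 0.4968 -0.2749  0.0214] [0.0036 0.0208] 0.0215 [ 0.5 -0.6  4.9]
clk 75.3917
pushx True [-0.0428  0.0208] nom -0.043 [-0.1 -0.6 -0.3]
pushy True [0.0102 0.0005] nom 0.0010000000000000009 [-0.7 -1.4  0.3]
pushx True [-0.0427  0.0269] nom -0.043 [ 0.4 -0.3 -0.2]
84.5333
```

View pics/w12.png

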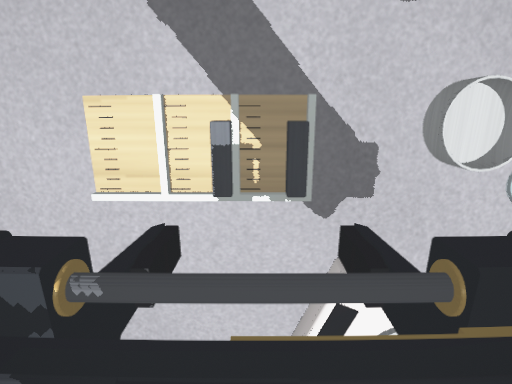

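```bash
cat > pick.py <<'E'
from h import *
def pick(bc,jaw,zg=.0145):
    jaw=go([*bc,.09],jaw); ctrl.gripper_close(3)
    ml([*bc,.045],.15); s=ml([*bc,.031],.06,8); st=ctrl.state(); print('in',s,st['ee_pos'].round(4),st['ft_force'].round(1),round(st['width'],4))
    if s: raise SystemExit('contact')
    ctrl.release(); st=ctrl.state(); print('open',round(st['width'],4),st['ft_force'].round(1))
    s=ml([*bc,zg],.04,30); st=ctrl.state(); print('down',s,st['ee_pos'].round(4),st['ft_force'].round(1),round(st['width'],4))
    if s: raise SystemExit('stuck')
    ctrl.gripper_close(55); ctrl.gripper_close(55)
    for i in range(10):
        ctrl.dwell(.1); w=ctrl.state()['width']
        if .020<w<.0225: break
    ctrl.dwell(.2); st=ctrl.state(); print('grip',round(st['width'],4),st['ee_pos'].round(4),st['ft_force'].round(1),st['clock'])
    return jaw
E
python3 - <<'E'
from pick import *
im,d,st,P=look((.4788,.4402),np.pi/2,.2,.0,'w13.png')
cc,bc,a,pa=tin_bar((.4788,.4402),P)
q=P.reshape(-1,3)
np.save('pics/P13.npy',P)
E
```

```text
tin [0.4829 0.4441] 0.0495 bar [489.2 453.4] [22.5 83.9] ang 143.1 pca 143.4 z [0.0234 0.0249 0.0262] 1387
```

View pics/w13.png

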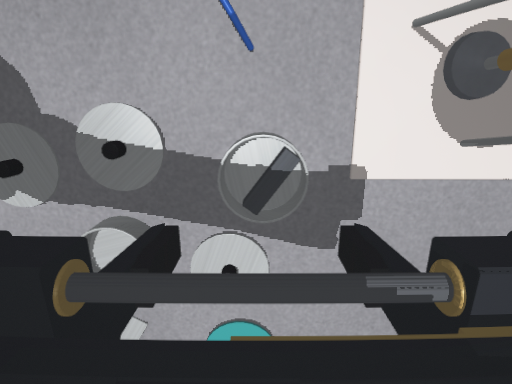

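```bash
cat >> h.py <<'E'
def rim_fit(P,c):
    # annulus 47..50 mm at z~.04 ; robust fit of mid radius 48.5
    from scipy.optimize import least_squares
    q=P.reshape(-1,3); r=np.hypot(q[:,0]-c[0],q[:,1]-c[1]); p=q[(r<.06)&(r>.038)&(abs(q[:,2]-.04)<.0035)][:,:2]
    f=lambda x: np.hypot(p[:,0]-x[0],p[:,1]-x[1])-.0485
    s=least_squares(f,c,loss='soft_l1',f_scale=.001); 
    an=np.degrees(np.arctan2(*(p-s.x).T[::-1])); return s.x,len(p),np.abs(f(s.x)).mean(),np.histogram(an,8,(-180,180))[0]
E
python3 - <<'E'
from h import *
P=np.load('pics/P13.npy'); print('D wrist',rim_fit(P,(.481,.442)))
P=np.load('pics/w5.npz')['P']; print('A wrist',rim_fit(P,(.6625,-.0355)),'lid .6625,-.0355')
im,d,st=grab('top','top3.png'); P=cloud('top',d); 
z=np.load('pics/top1.npz'); P1=cloud('top',z['d'])
for n,c in dict(A=(.6625,-.0355),B=(.643,.1134),C=(.59,.2608),D=(.481,.442)).items():
    for Q in(P1,P):
        try: print(n,*rim_fit(Q,c))
        except Exception as e: print(n,e)
E
```

```text
D wrist (array([0.48267537, 0.44401019]), 832, np.float64(0.0009387011958820634), array([108, 105, 100, 109, 112,  94, 101, 103]))
A wrist (array([ 0.66032716, -0.03490796]), 794, np.float64(0.0009450625923527637), array([106,  88,  96, 113, 103,  95,  86, 107])) lid .6625,-.0355
A [ 0.66107992 -0.03485788] 24 0.0008567043294120874 [ 0  0  0  0  0  6 10  8]
A [ 0.66169274 -0.03403209] 75 0.0008451534308980198 [ 9  9  8  8 12  8 12  9]
B [0.64355726 0.1141077 ] 83 0.0008343384078390992 [12 11 10 10  9  8 12 11]
B [0.64362889 0.1139687 ] 89 0.0009100690085823941 [12  9 10 12 18 10  7 11]
C [0.59373813 0.26065675] 86 0.0009403195606478407 [ 7 13 10 11 12 12 11 10]
C [0.58764666 0.26145618] 94 0.0008342867129006121 [ 8 15  9 12 13 13 12 12]
D [0.47760445 0.43878034] 88 0.0008995031614354954 [12 12 12  7 11 11 10 13]
D [0.481 0.442] 0 nan [0 0 0 0 0 0 0 0]h.py:89: RuntimeWarning: Mean of empty slice.
  an=np.degrees(np.arctan2(*(p-s.x).T[::-1])); return s.x,len(p),np.abs(f(s.x)).mean(),np.histogram(an,8,(-180,180))[0]
  ret = ret.dtype.type(ret / rcount)
```

Run:
```python
from pick import *
cc=np.array([.4827,.4440]); bc=np.array([.4892,.4534]); a=np.radians(143.2); u=np.array([np.cos(a),np.sin(a)])
p=cc+((bc-cc)@u)*u; print(p)
pick(p,a-np.pi/2)
im,d,st=grab('scene'); cv2.imwrite('pics/s6.png',cv2.resize(im[70:220,230:450],None,fx=3.5,fy=3.5)[:,:,::-1]); print(st['clock'])
```

```text
[0.48235883 0.44425522]
in False [0.4823 0.4441 0.0308] [-0.   0.9  0.6] 0.0006
open 0.0627 [-0.4 -0.2  0.2]
down False [0.4827 0.4439 0.0143] [ 0.8 -2.2  0.7] 0.06
grip 0.0216 [0.4824 0.4448 0.0148] [1.  3.1 2.8] 92.9667
92.9667
```

View pics/s6.png

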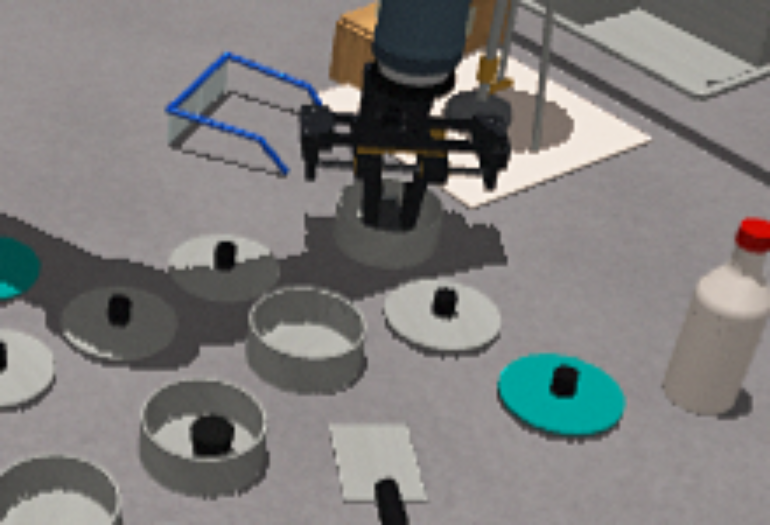

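Run:
```python
from place import *
e=ctrl.state()['ee_pos']; ml([e[0],e[1],.06],.08); ml([e[0],e[1],.14],.15); st=ctrl.state(); print(round(st['width'],4),st['ft_force'].round(1))
im,d,st=grab('wrist','w14.png')
```

```text
0.0214 [ 0.6 -0.2 -4. ]
```

View pics/w14.png

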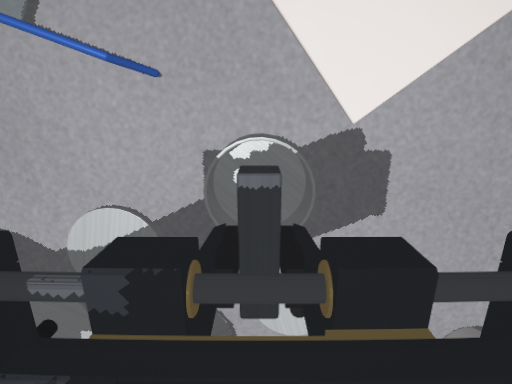

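Run:
```python
from place import *
place(3)
pushx(3); pushy(3); pushx(3,dx=0,dy=0)
im,d,st,P=look(b2w(.01,.03),Y,.2,-.03,'w15.png'); np.savez('pics/w15.npz',P=P); print(st['clock'])
```

```text
over 0.0211 [ 0.4429 -0.3373  0.0998]
set True [ 0.4418 -0.3382  0.0217] [ 0.0037 -0.063 ] 0.0213 [-0.4  0.7  4. ]
clk 101.2417
pushx True [-0.0429 -0.063 ] nom -0.043 [ 0.1 -0.2  0.1]
pushy True [ 0.0102 -0.0834] nom -0.083 [ 0.4 -2.1  0.5]
pushx True [-0.0428 -0.057 ] nom -0.043 [-0.5 -0.3  0. ]
109.0667
```

View pics/w15.png

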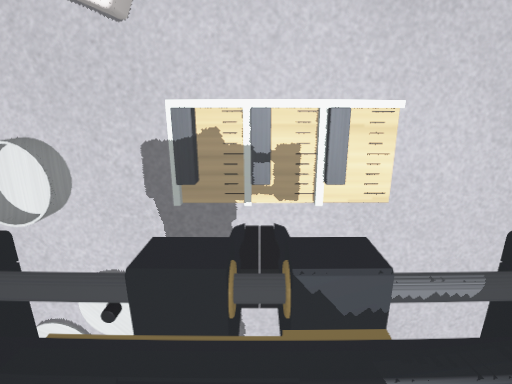

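```bash
cat > nudge.py <<'E'
from h import *
def nudge(c,target,name):
    im,d,st,P=look(c,np.pi/2,.2,0.,name); cc,n,e,hist=rim_fit(P,c); v=np.array(target)-cc; L=np.linalg.norm(v); print('tin',cc.round(4),n,e.round(5),hist,'move',(v*1000).round(1))
    if L<.0025 or L>.02 or n<400: return
    u=v/L; th=np.arctan2(u[1],u[0])+np.pi/2
    a=cc-u*(.050+.011+.012); b=np.array(target)-u*(.050+.011)
    go([*a,.09],th); s=ml([*a,.02],.15,8); print('lowered',s)
    if s: ml([*a,.09],.15); return
    s=ml([*b,.02],.03,15); print('push',s,ctrl.state()['ee_pos'].round(4),b.round(4)); ml([*a,.02],.1); ml([*a,.1],.2)
    im,d,st,P=look(target,np.pi/2,.2,0.,'b'+name); print('now',rim_fit(P,target)[0].round(4),st['clock'])
E
python3 - <<'E'
from nudge import *
nudge((.588,.2613),(.5942,.2607),'w16.png')
nudge((.4825,.4440),(.4787,.4401),'w17.png')
E
```

```text
tin [0.5885 0.2611] 818 0.00087 [108 106  71 109 108 107 101 108] move [ 5.7 -0.4]
lowered False
push False [0.5333 0.2646 0.0199] [0.5333 0.2647]
now [0.5933 0.2609] 114.7667
tin [0.4837 0.4433] 833 0.00088 [111 104  85 110 105 104 106 108] move [-5.  -3.2]
lowered False
push False [0.5304 0.4725 0.0201] [0.5304 0.4726]
now [0.4799 0.4413] 119.45
```

View pics/bw17.png

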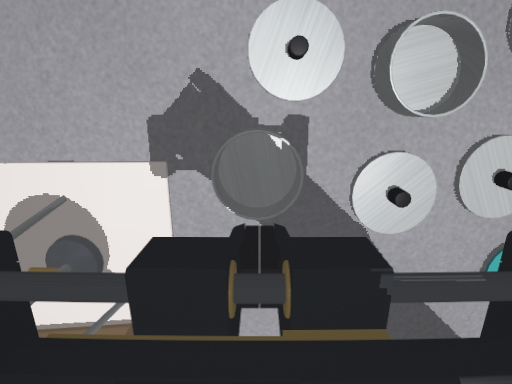

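```bash
cat > chk.py <<'E'
from place import *
def chk(P):
    q=P.reshape(-1,3); q=q[~np.isnan(q[:,0])]
    b=np.array([(np.cos(BY)*(q[:,0]-BC[0])+np.sin(BY)*(q[:,1]-BC[1])),(-np.sin(BY)*(q[:,0]-BC[0])+np.cos(BY)*(q[:,1]-BC[1]))]).T
    for k,y in BAYY.items():
        m=(abs(b[:,0])<.08)&(abs(b[:,1]-y+.025)<.04)&(q[:,2]>.027)&(q[:,2]<.037)
        p=b[m]; (c,s,a)=cv2.minAreaRect((p*1000).astype(np.float32)); e=np.linalg.svd(p-p.mean(0),full_matrices=False)[2][0]
        print(k,m.sum(),'c',np.round(c,1),'want',(10,y*1000),'sz',np.round(s,1),'rect',round(a,2),'pca',np.degrees(np.arctan2(e[1],e[0])).round(2),'z',np.median(q[m][:,2]).round(4))
    m=(abs(b[:,0])<.07)&(abs(b[:,1])<.14)&(q[:,2]>.006)&(q[:,2]<.024); print('board',cv2.minAreaRect((b[m]*1000).astype(np.float32)))
    s=(q[:,2]>.0165)&(q[:,2]<.0235)&(abs(b[:,1])<.128)&(b[:,0]>.045)&(b[:,0]<.066); print('end stop x',np.percentile(b[s][:,0],[2,98]).round(4))
    print('side stops y', [np.percentile(b[(q[:,2]>.0165)&(q[:,2]<.0235)&(b[:,0]<-.035)&(b[:,0]>-.058)&(abs(b[:,1]-y-.015)<.012)][:,1],[3,97]).round(4) for y in BAYY.values()])
E
python3 - <<'E'
from chk import *
P=np.load('pics/w15.npz')['P']; chk(P)
pushy(1); pushx(1,dx=0,dy=0)
im,d,st,P=look(b2w(.01,.03),Y,.2,-.03,'w18.png'); print(st['clock']); chk(P)
im,d,st=grab('top','top4.png'); im,d,st=grab('scene','scene4.png')
E
```

```text
1 1616 c [  9.6 110. ] want (10, 111.0) sz [22.4 82.2] rect 89.85 pca -179.85 z 0.0319
2 1579 c [ 9.7 25.9] want (10, 27.0) sz [21.6 83.3] rect 89.5 pca 179.46 z 0.0319
3 1614 c [  9.3 -57. ] want (10, -57.0) sz [22.4 82.4] rect 89.74 pca 179.69 z 0.0319
board ((-0.3273468017578125, -0.653076171875), (261.01177978515625, 120.23405456542969), 89.93903350830078)
end stop x [0.0466 0.0597]
side stops y [array([0.1211, 0.1292]), array([0.0374, 0.0445]), array([-0.0455, -0.0378])]
pushy True [0.0099 0.0845] nom 0.085 [ 0.3 -1.1  1. ]
pushx True [-0.0426  0.1111] nom -0.043 [0.3 0.5 0.2]
127.025
1 1618 c [ 10.  110.4] want (10, 111.0) sz [81.9 22.9] rect 0.07 pca -179.71 z 0.0319
2 1613 c [10. 26.] want (10, 27.0) sz [22. 84.] rect 89.94 pca -179.71 z 0.0319
3 1619 c [  9.4 -56.9] want (10, -57.0) sz [22.5 82.4] rect 89.88 pca 179.66 z 0.0318
board ((-0.4481315612792969, -0.724273681640625), (120.15394592285156, 260.7283020019531), 0.09123185276985168)
end stop x [0.0469 0.0595]
side stops y [array([0.1212, 0.1291]), array([0.0373, 0.0444]), array([-0.0456, -0.0377])]
```

View pics/w18.png

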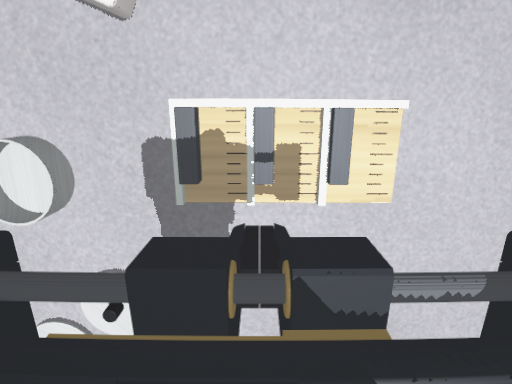

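View pics/scene4.png

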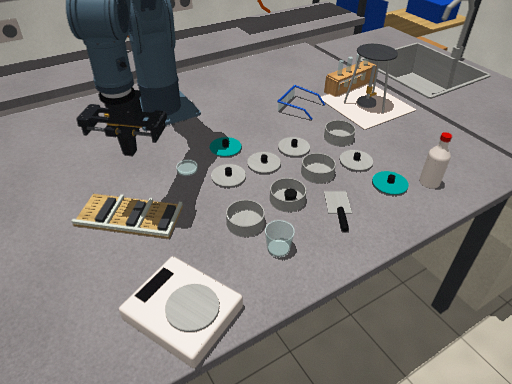

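View pics/top4.png

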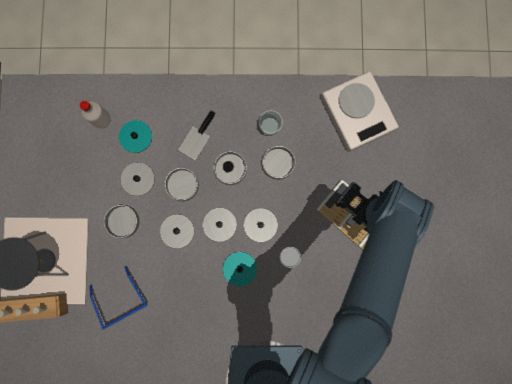

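Run:
```python
from chk import *
e=ctrl.state()['ee_pos']; ml([e[0],e[1],.3],.2); go([.40,-.05,.32],np.pi/2)
im,d,st=grab('top','top5.png'); P=cloud('top',d); q=P.reshape(-1,3)
for n,c in dict(L1=(.47,.02),L2=(.47,.145),L3=(.45,.275),L4=(.61,.40)).items():
    r=np.hypot(q[:,0]-c[0],q[:,1]-c[1]); p=q[(r<.045)&(r>.018)]; print(n,len(p),np.nanpercentile(p[:,2],[5,50,95]).round(4))
for n,c in dict(A=(.6625,-.0355),B=(.643,.1134),C=(.594,.2607),D=(.479,.440)).items(): print(n,rim_fit(P,c)[:2])
im2=im[170:275,305:420]; cv2.imwrite('pics/top5c.png',cv2.resize(im2,None,fx=5,fy=5,interpolation=cv2.INTER_CUBIC)[:,:,::-1])
chk(P); print(st['clock'])
```

```text
L1 637 [0.0043 0.0105 0.6564]
L2 570 [0.0045 0.0097 0.0151]
L3 569 [0.0045 0.01   0.015 ]
L4 549 [0.004  0.0098 0.0152]
A (array([ 0.6616309, -0.0340277]), 81)
B (array([0.64377235, 0.11382053]), 78)
C (array([0.59244223, 0.2613909 ]), 82)
D (array([0.4784536 , 0.44251185]), 83)
1 183 c [14.6 95.4] want (10, 111.0) sz [83.4 72.9] rect 15.87 pca -179.31 z 0.0318
2 179 c [ 9.3 29. ] want (10, 27.0) sz [86.8 22. ] rect 0.31 pca -179.76 z 0.0313
3 177 c [  8.3 -55.3] want (10, -57.0) sz [23.5 83.8] rect 89.41 pca 179.95 z 0.0316
board ((0.23650360107421875, 1.019622802734375), (139.39865112304688, 261.6722106933594), 0.989208459854126)
end stop x [0.0471 0.0593]
side stops y [array([0.1227, 0.1301]), array([0.0383, 0.0446]), array([-0.0441, -0.036 ])]
128.7083
```

View pics/top5c.png

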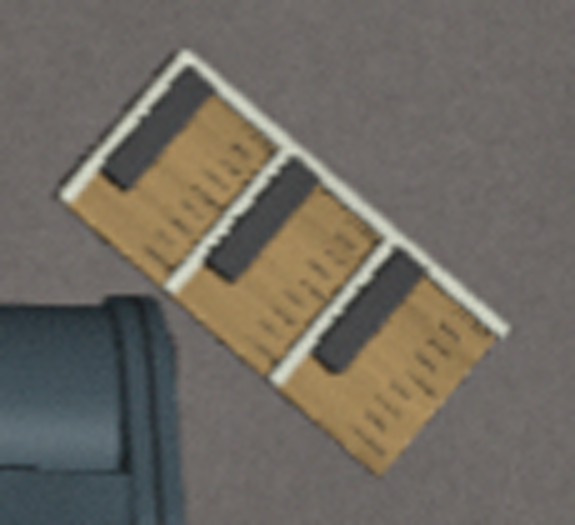

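View pics/top5.png

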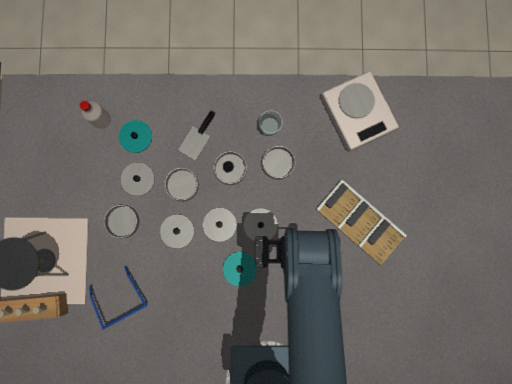

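```bash
python3 -c "
from h import *
st=ctrl.state(); print(st['clock'],st['ft_force'].round(1)); print(ctrl.close_job())"
```

```text
128.7583 [-0.6 -0.1  0.9]
the job is handed in; nothing more can be done
None
```

I handed the job in at 128.8 s: three bars found, one laid in each bay of the measuring board. All four lids lie flat on the bench, knob up. The stopper is still in its tin (tin B, second from the beaker end).

**Bars:** the wrist camera put each bar within about 1 mm of where it should lie, its axis within 0.4° of the stops. Force-stopped pushes against both stops ended 0.1–0.5 mm from the expected contact points in every bay. In the last top-camera image all three lie along their stops. That camera's automatic fit for bay 1 came out wrong; I took it as stray edge readings and relied on the image and the wrist reading instead.

**Lids and surroundings:** lid plates measured about 10 mm above the bench, as they should lying flat. The beaker, spatula and turquoise lids appear unmoved in the last top image. The arm hid the dish there; it looked in place in the scene image shortly before.

**What went wrong along the way:**
- **Tin C:** I took a bar that was partly hidden by the gripper as fully seen, opened the fingers off-centre, and shifted this tin about 6 mm. I nudged it back.
- **Tin D:** this tin and its bar were also off by 5–6 mm when I came to pick; I took that to be the announced knock. I nudged the tin back.
- **Where the tins ended:** the readings right after the nudges were within about 2 mm of the start for both. The last top-camera fit, which is coarser, put both tins about 2–2.5 mm off; A and B were within about 2 mm.
- **Bay 1:** the second end push rubbed the side stop because a finger was too wide for the gap. I pushed that bar again, higher up, and it seated the same.

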